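# Pry open a stuck key safe with a thin blade

### The arm

A 7-joint arm with a two-finger parallel gripper is mounted at the origin on the work surface. World frame = base frame: x ahead of the robot, y to its left, z up, the work surface at z = 0. Lengths are in m, angles in rad, forces in N, time in s.
With the tool pointing down it reaches from about 0.425 to 0.925 m from the base axis. Payload 6.8 kg.
Tool frame: the origin (TCP) lies at the very end of the fingers, on their centre line; the grasp point (between the pads) lies 19 mm behind it (grip_point_offset is the distance from the TCP to the grasp point, in m); z points along the fingers, y is the line along which they close (so a half turn about z gives the same grasp; the last joint's range is limited). The gripper opens to 85 mm and grips with 20 to 120 N. Pads are 22 mm wide; open, the fingers measure 114 mm over their backs; the gripper's body (76 mm by 85 mm) begins 54 mm behind the grasp point. The pads swing forward as they close: fully open they stand 13 mm farther back than shut.
Start: joints at [1.056, 0.477, 0.022, 1.555, -0.011, 1.109, -0.083], TCP at [0.267, -0.62, 0.231] pointing down, gripper open.
Joint ranges: [-2.96, 2.96], [-0.34, 2.1], [-1.41, 1.46], [0.24, 2.44], [-1.37, 4.51], [0.17, 1.92], [-2.96, 2.96]. Speed limits (rad/s): [2.39, 2.39, 3.14, 3.14, 3.14, 3.14, 3.14].

### API

Orientations are given as a unit quaternion [w, x, y, z].
In Python, from station import * gives the robot as it stands.
- The arm moves only by the tool carry_out, never from a script. Its argument "rows" is text: rows parted by semicolons, each of 4 numbers parted by spaces: the shift along the world's x, y, z in mm, then the turn about the world's z in degrees. In form: dx dy dz yaw; .... A call has 1 to 10 rows; each row shifts and turns the commanded pose from where the row before left it; what a row does not reach is not made up. A row lasts 1/8 s, in which the tool goes at most 62.5 mm and 10.7 degrees, less where a joint would pass 70% of its speed; a pose out of reach is approached as far as the arm can. A call is refused whole if a number of a shift passes 62.5 or a number of a turn 10.7, either way. A call with a gripper value outside its range is refused whole. "claw" is the finger opening in mm, from 0 to 85.4, set as the call begins (left out, the last holds). The fingers move at their own pace and stop on an object; "force" is the grip in N (left out, the last holds). Time passes only in rows, so rows that do not move let the fingers close. It gives the time, the measured TCP pose, the force, the opening and the grip force at its end, in the units of the state.
- get_obs(): the state, without advancing time (a new reading comes with each control period).
- read_camera(name): name is "scene" or "top"; returns a dict with "img" (384x512x3 uint8, blue, green, red), "fov_y" (degrees; the focal length in pixels is half the picture's height over the tangent of half this angle, whatever the lens; pixels are square), "cx", "cy" (the principal point, pixels), "world_to_cam" (4x4, takes a point from world to camera coordinates). Camera axes: x right, y up, looking along -z (the intrinsics and any distortion apply to the point x, -y, -z); pixel columns grow to the right and rows downward; lengths in m; the calibration is good to about 2 mm. A picture is of the moment at which its call begins. There is no depth.
- hand_in(): hands the job in; it is judged then, once.
Trained networks look in the newest picture that a camera, given by its name, has taken for a name from the list of things; names that differ only in an ending like _2 or _b are one class to them, and where a whole thing is asked for, a point or a joint stands for the part that bears it (a point fixed in the world has none). Each returns a list of dicts, best first, with "confidence" (0 to 1); they miss things now and then, are a little off and sometimes report something else, mostly with a low value. They report only what shows in the picture. A call takes as long as a camera call. They do not tell look-alikes from the thing itself.
- recognise(camera, thing): "centre" ([column, row] in pixels, amid what is visible of it).
- outline_of(camera, thing): "pixels" (384x512 bool, what is visible of it) and "centre" ([column, row] in pixels, amid what is visible of it).
- place_of(camera, thing): "centre" ([column, row] in pixels: a listed point, or the origin of a listed thing).
The state is a dict: "t": time; "q": joint angles; "joint_vel": joint speeds; "joint_torque": joint torques, N m; "eef_pos": TCP position; "tool_rot": TCP orientation; "contact_force": force on the tool from outside, world axes, zero at the start; "torque": the same for the moment, N m; "gripper_width": opening from 0.0 (shut) to 1.0 (fully open); "grasp_force": force on a finger pad.
Only numpy, scipy, OpenCV 4.12 (cv2) and the standard library are available. Lean on these libraries where they do the work, as an engineer would, in place of code of your own. Each camera call takes 0.05 s, during which the arm holds its last target. There are 200 camera calls.

### The job

The key safe's cover is stiff and has no handle: lift the thin flat blade tool up and off its fork on the tool rack, work its tip into the gap under the cover's front lip and lever the cover up and back until it stands upright or leans back beyond. Then hang the blade tool back upright on the rack's free fork. Touch the safe only with the blade tool, not with the gripper, and leave everything else where it is.

Things in the scene. Friction and masses are not known exactly. Their poses are not given: they have to be found in the camera images.
- blade: Flat blade tool, 173 mm, 0.13 kg, hanging on a rack fork, handle up. Origin: centre of the underside of its steel collar (the face resting on the prongs); z up along the handle, y the blade's width, x across its flat. Collar 22 (x) x 46 (y) mm, z 0 to 8; black rectangular handle 16 (x) x 24 (y) mm, z 8 to 78; flat steel blade 3 mm thick (x), 20 wide (y), z 0 to -95, square tip.
- scriber: A bystander on the rack's other fork: same collar, but a round black handle (diameter 22 mm, z 8 to 78) and a round pointed steel rod (diameter 8 mm, down to z -89). Origin and axes as for the blade tool.
- rack: Fixed rack. Origin: centre of the underside of its base, 100 (x) x 190 (y) x 12 mm. Two posts carry a crossbar at x 34 to 46, top z 130, with two forks at y -45 and +45. A fork is two steel prongs (8 mm round, centres 17 mm either side of its middle, 26 mm clear between), from the bar towards -x, tops at z 125, ends at x -28 turned up to z 137. Above the forks there are only the tools' handles.
- rack_fork0 (a point): Middle of the fork at rack y -45, at the height of the prongs' tops: where the origin of a tool hanging there lies. Axes as for the rack.
- rack_fork1 (a point): The same for the fork at rack y +45.
- safe: Fixed grey steel key safe on its back, 125 (x) x 150 (y) x 58 mm (z). Origin on its underside, below the middle of the shut cover; -x is its front (roughly to the robot's right). A full-width front ledge (x -70 to -29) has its top at z 38; the front wall's face is at x -33: under the cover's front lip (x -55) is a gap 14 mm high (z 38 to 52), 22 mm deep, open to the front over all 150 mm.
- cover (a joint): Angle of the safe's cover: 0 shut, 1.57 upright, 1.9 leaning back against its stop. Steel plate 110 x 150 x 6 mm (z 52 to 58 when shut), hinged along its far (+x) edge; stiff hinge: needs about 5 N at the lip and stays where it is left.
- cover_lip (a point): Middle of the cover's front edge, at its underside; moves with the cover, whose plate lies on this point's +z side (away from the safe's inside) and runs 110 mm from here along +x to the hinge.
- cover_hinge (a point): Middle of the cover's hinge axis (along the safe's y), at the far edge of the safe, z 52; fixed.
- padlock: Bystander: brass padlock 55 x 50 x 24 mm with steel shackle, lying flat. Origin at the centre of its underside.
- oil_can: Bystander: can, diameter 48, height 80 mm. Origin at the centre of its underside.
- lock_cylinder: Bystander: brass lock cylinder 65 mm long, 31 mm high. Origin at the centre of its underside.
- mug: Bystander: white mug, diameter 80, height 90 mm. Origin at the centre of its underside.
- brush: Bystander: a brush lying on the counter. Origin at its underside.
Not all that is in view belongs to the job. What is shaped like the blade but green is not meant.

How it is judged:
On the way, in this order (a step that is already met when the one before it is completed fails the run):
1. the blade tool is lifted off its fork by the gripper (distance of blade from where it was at the start of the episode above 0.05 m and contact force between the fingers and blade above 1 N), for 0.1 s.
2. the cover is raised (over 0.25 rad) with the blade tool against it (value of joint cover above 0.25 rad and contact force between blade and safe above 0.3 N), for 0.05 s.
3. the cover stands open, over 1.4 rad (value of joint cover above 1.4 rad), for 0.1 s.
At the end, for the whole second after the job is handed in: The cover stands open by at least 1.4 rad (80 degrees), and the blade tool hangs at rest on the rack's free fork: collar down on both prongs (within 5 mm in height, within 16 mm sideways of the fork's point), upright within 0.12 rad; the scriber hangs likewise on the other fork (value of joint cover above 1.4 rad and (((horizontal distance between blade and rack_fork0 below 0.016 m and z of blade in the frame of rack_fork0 between -0.005 and 0.005 m) and (horizontal distance between scriber and rack_fork1 below 0.016 m and z of scriber in the frame of rack_fork1 between -0.005 and 0.005 m)) or ((horizontal distance between blade and rack_fork1 below 0.016 m and z of blade in the frame of rack_fork1 between -0.005 and 0.005 m) and (horizontal distance between scriber and rack_fork0 below 0.016 m and z of scriber in the frame of rack_fork0 between -0.005 and 0.005 m))) and angle between each of blade, scriber's own z axis and vertical below 0.12 rad and linear speed of blade below 0.02 m/s); the robot touches nothing.
It fails at once if the gripper or arm touches the safe or its cover (contact force between any of the fingers, the arm and safe above 1 N).
It fails at once if a bystander is moved by more than 30 mm (distance of any of padlock, oil_can, lock_cylinder, mug, brush, scriber from where it was at the start of the episode above 0.03 m).
It also fails if it takes over 72 s, if anything falls off the work surface, if the arm or the gripper's body presses on something with over 40 N, if the wrist force passes 120 N, or if a joint passes its speed limit or range.

## Working session

There is one attempt and no reset: what is moved stays moved. The work goes in short steps, Python scripts to look and compute and a tool call to move; the robot and the scene stay as the last step left them, time stands still between calls to the robot, and variables do not carry over. Pictures are saved under pics/ and viewed, at most 10 in all, crops included, and the job is handed in when it is done.

Besides the shell and the picture viewer there is one more tool, called after "Request:" as name(argument=value, ...), one argument or row to a line, values as JSON. carry_out: Moves the arm, as the interface text tells. Its arguments: {"type":"object","properties":{"rows":{"type":"string"},"claw":{"type":"number"},"force":{"type":"number"}},"required":["rows"]}

```bash
ls; mkdir -p pics
cat > h.py <<'E'
from station import *
import numpy as np, cv2
def K(c):
    h,w=c['img'].shape[:2]; f=h/2/np.tan(np.radians(c['fov_y']/2)); return f,c['cx'],c['cy']
def proj(c,P):
    P=np.atleast_2d(P); M=np.array(c['world_to_cam']); f,cx,cy=K(c)
    q=P@M[:3,:3].T+M[:3,3]; return np.c_[cx+f*q[:,0]/-q[:,2], cy-f*q[:,1]/-q[:,2]]
def ray(c,uv):
    M=np.array(c['world_to_cam']); f,cx,cy=K(c); R=M[:3,:3]
    d=R.T@np.array([(uv[0]-cx)/f,-(uv[1]-cy)/f,-1]); return -R.T@M[:3,3], d/np.linalg.norm(d)
def onz(c,uv,z):
    o,d=ray(c,uv); return o+d*(z-o[2])/d[2]
def tri(c1,u1,c2,u2):
    o1,d1=ray(c1,u1); o2,d2=ray(c2,u2)
    s=np.linalg.lstsq(np.c_[d1,-d2],o2-o1,rcond=None)[0]
    a,b=o1+s[0]*d1,o2+s[1]*d2; return (a+b)/2, np.linalg.norm(a-b)
E
python3 - <<'E'
from h import *
cs={n:read_camera(n) for n in('scene','top')}
for n,c in cs.items():
    cv2.imwrite(f'pics/{n}0.png',cv2.resize(c['img'],(800,600),interpolation=cv2.INTER_CUBIC))
    print(n,[k for k in c],c['fov_y'],c['cx'],c['cy'],np.round(ray(c,(256,192)),3).tolist())
for t in 'blade scriber rack rack_fork0 rack_fork1 safe cover_lip cover_hinge padlock oil_can lock_cylinder mug brush'.split():
    r={n:place_of(n,t) for n in cs}
    print(t,{n:[(np.round(x['centre']).tolist(),round(x['confidence'],2)) for x in r[n]] for n in cs})
    if r['scene'] and r['top']: print('   ',tri(cs['scene'],r['scene'][0]['centre'],cs['top'],r['top'][0]['centre']))
E
```

```text
pics
scene ['img', 'fov_y', 'cx', 'cy', 'world_to_cam'] 48.02154983443809 259.8295297573628 187.9933406192956 [[1.041, 0.659, 0.946], [-0.406, -0.546, -0.733]]
top ['img', 'fov_y', 'cx', 'cy', 'world_to_cam'] 55.01993713258829 257.66931860719797 192.95920693848834 [[0.317, 0.016, 1.212], [0.231, 0.008, -0.973]]
blade {'scene': [([350.0, 246.0], 0.67), ([336.0, 194.0], 0.6), ([275.0, 263.0], 0.59), ([311.0, 217.0], 0.58)], 'top': [([160.0, 218.0], 0.77), ([199.0, 202.0], 0.59), ([209.0, 248.0], 0.54), ([197.0, 161.0], 0.48)]}
    (array([0.49889687, 0.31108613, 0.09416267]), np.float64(0.013563090450298609))
scriber {'scene': [([280.0, 198.0], 0.61), ([228.0, 219.0], 0.49)], 'top': [([228.0, 193.0], 0.45)]}
    (array([0.56350211, 0.11012907, 0.14102949]), np.float64(0.006123443667541489))
rack {'scene': [([290.0, 237.0], 0.89)], 'top': [([220.0, 210.0], 0.7)]}
    (array([ 0.54347322,  0.14264799, -0.00888687]), np.float64(0.006838711556975317))
rack_fork0 {'scene': [([308.0, 216.0], 0.71), ([311.0, 214.0], 0.67)], 'top': [([227.0, 196.0], 0.67), ([307.0, 192.0], 0.32)]}
    (array([
[... 712 characters left out ...]
1))
padlock {'scene': [([308.0, 185.0], 0.64), ([200.0, 244.0], 0.54)], 'top': [([254.0, 257.0], 0.63)]}
    (array([0.38569357, 0.03152509, 0.00557455]), np.float64(0.009830887839521076))
oil_can {'scene': [([227.0, 220.0], 0.66)], 'top': [([267.0, 181.0], 0.68), ([199.0, 201.0], 0.57)]}
    (array([ 0.64571158, -0.01130742,  0.00222453]), np.float64(0.0023925425655575024))
lock_cylinder {'scene': [], 'top': [([262.0, 151.0], 0.62)]}
mug {'scene': [], 'top': [([123.0, 232.0], 0.85)]}
brush {'scene': [([171.0, 132.0], 0.67), ([280.0, 199.0], 0.34)], 'top': [([402.0, 207.0], 0.67), ([221.0, 205.0], 0.48)]}
    (array([ 0.56646278, -0.46306545, -0.00481454]), np.float64(0.0035399317428170705))
```

View pics/scene0.png

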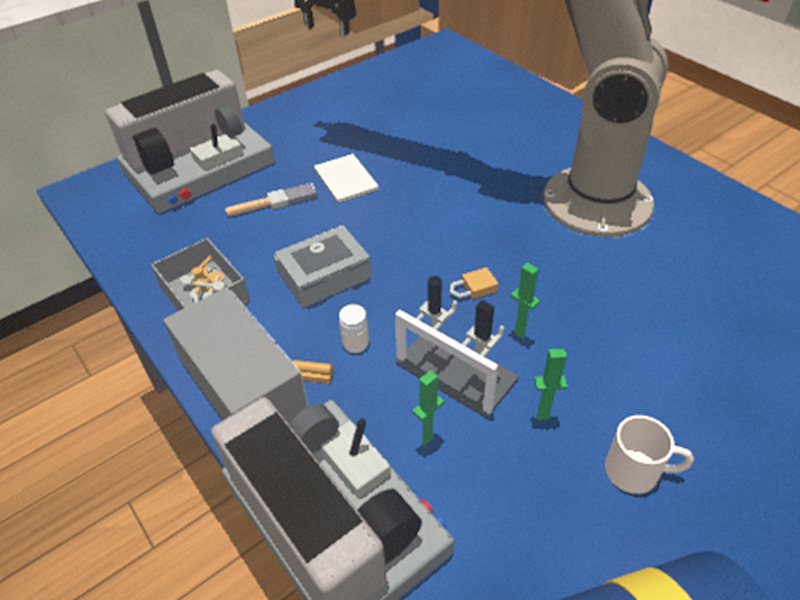

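View pics/top0.png

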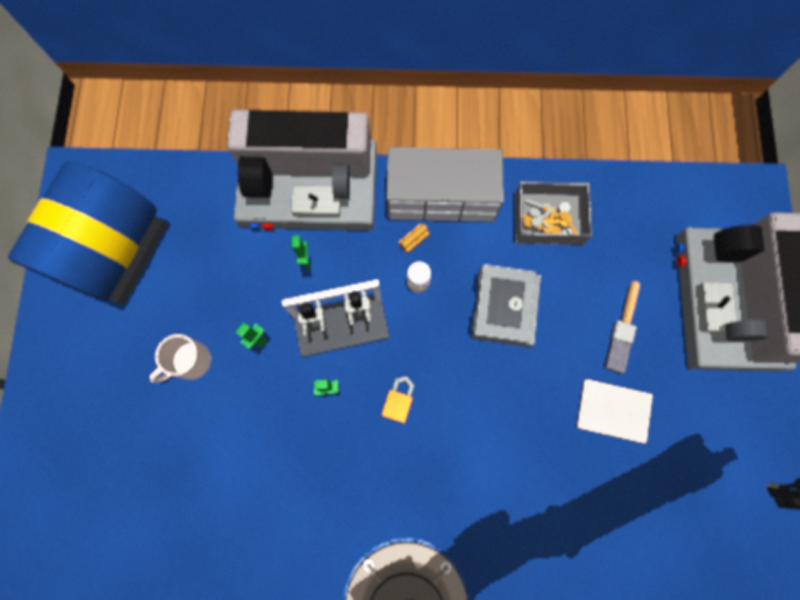

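Run:
```python
from h import *
a=read_camera('scene')['img'];b=read_camera('top')['img']
A=cv2.resize(a[165:270,245:335],None,fx=5,fy=5,interpolation=cv2.INTER_CUBIC)
cv2.imwrite('pics/c1.png',A)
B=cv2.resize(b[165:230,175:255],None,fx=5,fy=5,interpolation=cv2.INTER_CUBIC)
C=cv2.resize(a[135:205,165:245],None,fx=5,fy=5,interpolation=cv2.INTER_CUBIC)
D=cv2.resize(b[160:230,295:355],None,fx=5,fy=5,interpolation=cv2.INTER_CUBIC)
cv=np.zeros((600,800,3),np.uint8); cv[:325,:400]=B[:325,:400]
cv[:350,400:700]=D[:350]
cv2.imwrite('pics/c2.png',cv[:360]); cv2.imwrite('pics/c3.png',C)
```

```text
(no output)
```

View pics/c1.png

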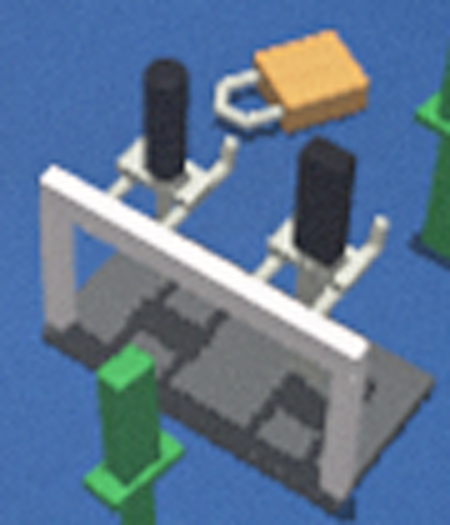

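View pics/c2.png

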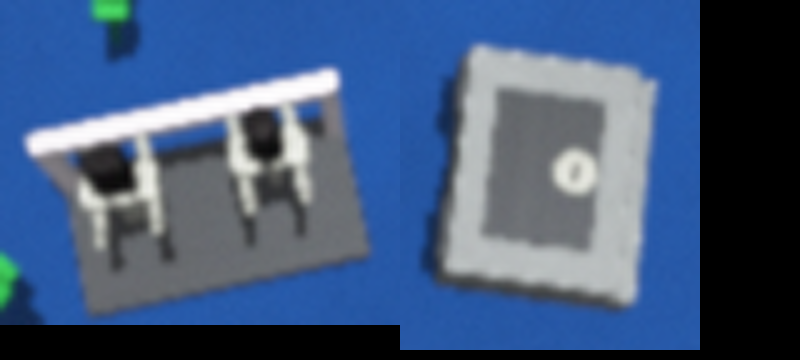

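View pics/c3.png

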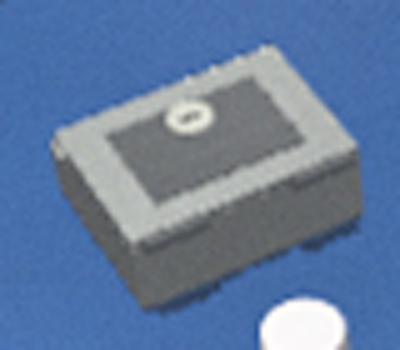

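```bash
cat > fit.py <<'E'
from h import *
from scipy.optimize import least_squares
cs={n:read_camera(n) for n in('scene','top')}
S=lambda x,y:('scene',245+x/5,165+y/5); T=lambda x,y:('top',175+x/5,165+y/5)
S2=lambda x,y:('scene',165+x/5,135+y/5); T2=lambda x,y:('top',295+(x-400)/5,160+y/5)
def W(p,P):
    P=np.array(P,float)/1000; c,s=np.cos(p[2]),np.sin(p[2])
    return np.c_[p[0]+c*P[:,0]-s*P[:,1],p[1]+s*P[:,0]+c*P[:,1],P[:,2]]
def fit(obs,p0,name):
    def r(p):
        q=W(p,[o[1] for o in obs]); e=[]
        for o,w in zip(obs,q): e+=list(proj(cs[o[0][0]],w)[0]-np.array(o[0][1:]))
        return np.array(e)
    s=least_squares(r,p0,loss='soft_l1'); print(name,s.x.round(4),np.degrees(s.x[2]).round(2)); print(r(s.x).reshape(-1,2).round(1).tolist()); return s.x
rk=[(S(345,513),(50,95,0)),(S(435,380),(-50,95,12)),(S(43,333),(50,-95,12)),
    (T(90,315),(-50,95,6)),(T(370,255),(-50,-95,6)),
    (S(328,153),(0,45,203)),(S(165,70),(0,-45,203)),
    (S(382,215),(-28,62,137)),(S(230,140),(-28,-28,137))]
pr=fit(rk,[.545,.14,0.2],'rack')
sf=[(S2(135,243),(55,-75,58)),(S2(357,150),(55,75,58)),(S2(268,45),(-55,75,58)),
    (S2(148,310),(55,-75,0)),(S2(360,222),(55,75,0)),
    (T2(473,45),(55,-75,58)),(T2(443,275),(55,75,58)),(T2(640,68),(-55,-75,58)),(T2(657,80),(-70,-75,38)),(T2(633,306),(-70,75,38))]
ps=fit(sf,[.59,-.2,1.5],'safe')
print('fork0,1',W(pr,[(0,-45,125),(0,45,125)]).round(4).tolist())
print('lip,hinge',W(ps,[(-55,0,52),(55,0,52)]).round(4).tolist())
E
python3 fit.py
```

```text
rack [0.5474 0.1514 0.2632] 15.08
[[-1.8, 0.9], [0.3, -1.0], [-0.7, -0.4], [-0.1, 0.7], [0.2, -0.8], [0.7, -0.8], [1.4, -0.1], [-0.0, 1.1], [-0.2, 0.5]]
safe [ 0.5913 -0.1918  1.4486] 83.0
[[-0.7, 0.0], [0.3, -0.8], [1.0, -0.0], [-0.7, 0.2], [0.8, -1.5], [-0.3, 0.1], [0.3, -1.1], [-0.1, 0.2], [-0.4, 0.1], [0.1, -0.6]]
fork0,1 [[0.5591, 0.1079, 0.125], [0.5356, 0.1948, 0.125]]
lip,hinge [[0.5846, -0.2464, 0.052], [0.598, -0.1372, 0.052]]
```

Run:
```python
from h import *
from scipy.spatial.transform import Rotation as R
o=get_obs(); print(o['t'],o['eef_pos'],o['q']); q=o['tool_rot']; print(R.from_quat([*q[1:],q[0]]).as_matrix().round(3).tolist(),o['gripper_width'])
c={n:read_camera(n) for n in('scene','top')}
# green tops (handle) matched by hand: scene/top in 800px
for s,t in [((430,378),(298,241)),((528,268),(333,381)),((556,354),(243,332))]:
    print(tri(c['scene'],np.array(s)*.64,c['top'],np.array(t)*.64))
# handle tops
f=lambda P:{n:proj(c[n],P)[0].round(1).tolist() for n in c}
print('blade top',f([.5356,.1948,.203]),'scr',f([.5591,.1079,.203]))
```

```text
1.6 [ 0.26709438 -0.6199162   0.2313091 ] [ 1.05589357  0.47699826  0.02238418  1.55539922 -0.01148536  1.1093279
 -0.08312308]
[[0.918, 0.396, 0.0], [0.396, -0.918, 0.0], [0.0, -0.0, -1.0]] 1.0002798671074424
(array([0.67319009, 0.22421613, 0.16960834]), np.float64(0.005910752994057585))
(array([0.40672479, 0.14872048, 0.16482748]), np.float64(0.01697901320491624))
(array([0.49883583, 0.31020917, 0.16739853]), np.float64(0.004499606321209514))
blade top {'scene': [311.3, 194.8], 'top': [195.1, 197.8]} scr {'scene': [279.4, 178.9], 'top': [226.4, 190.4]}
```

Request:
carry_out(
  rows="30 50 6 -1;30 50 6 -1;30 50 6 -1;30 50 6 -1;30 50 6 -1;30 50 6 -1;30 50 6 -1;30 50 6 -1;4 59 0 0;4 59 0 0",
  claw=55,
  force=40,
)

```text
t: 2.95
eef_pos: [0.5154, -0.1, 0.2796]
tool_rot: [0.0, 0.991, 0.133, 0.0]
contact_force: [0.7, 0.9, 0.2]
gripper_width: 0.649
grasp_force: 0.0
```

Request:
carry_out(
  rows="4 59 0 0;4 59 0 0;4 59 0 0;4 59 0 0;4 59 0 0;0 0 0 0;0 0 0 0",
)

```text
t: 3.82
eef_pos: [0.5351, 0.1925, 0.2791]
tool_rot: [0.0, 0.991, 0.133, -0.0]
contact_force: [-0.8, 0.2, 1.0]
gripper_width: 0.645
grasp_force: 0.0
```

Run:
```python
from h import *
out=[]
for n in('scene','top'):
    c=read_camera(n); im=cv2.resize(c['img'],None,fx=4,fy=4,interpolation=cv2.INTER_CUBIC)
    for P,col in([.5356,.1948,.203],(0,0,255)),([.5591,.1079,.203],(0,255,255)),([.5356,.1948,.133],(255,0,255)):
        u=proj(c,P)[0]; cv2.drawMarker(im,tuple(int(4*v+2) for v in u),col,0,10,1)
    u=proj(c,[.5356,.1948,.2])[0]*4; x,y=int(u[0]),int(u[1]); out.append(im[y-240:y+240,x-200:x+200])
cv2.imwrite('pics/a1.png',np.hstack(out))
```

```text
(no output)
```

View pics/a1.png

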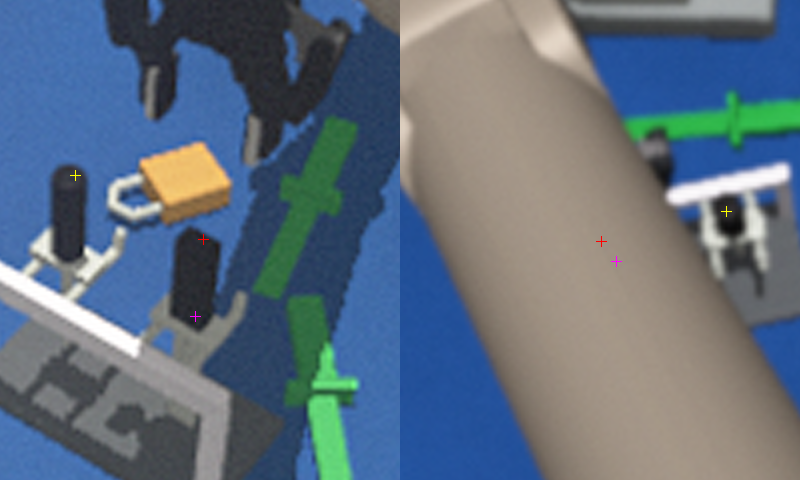

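Request:
carry_out(
  rows="4 0 -35 0;0 0 -50 0;0 0 -50 0;0 0 0 0",
)

```text
t: 4.42
eef_pos: [0.5368, 0.19, 0.1412]
tool_rot: [0.001, 0.991, 0.132, -0.004]
contact_force: [1.1, 0.5, 0.7]
gripper_width: 0.642
grasp_force: 0.0
```

Request:
carry_out(
  rows="0 0 0 0;0 0 0 0;0 0 0 0;0 0 0 0",
  claw=0,
  force=40,
)

```text
t: 4.92
eef_pos: [0.5408, 0.1936, 0.1469]
tool_rot: [-0.0, 0.991, 0.133, 0.002]
contact_force: [-0.4, -1.2, 8.3]
gripper_width: 0.274
grasp_force: 41.7
```

Request:
carry_out(
  rows="0 0 15 0;0 0 45 0;0 0 45 0;0 0 45 0;0 0 0 0;0 0 0 0",
  force=60,
)

```text
t: 5.68
eef_pos: [0.5387, 0.1928, 0.2944]
tool_rot: [0.0, 0.991, 0.133, -0.0]
contact_force: [-0.2, 0.1, -2.1]
gripper_width: 0.274
grasp_force: 59.6
```

Run:
```python
from h import *
out=[]
for n in('scene','top'):
    c=read_camera(n); im=cv2.resize(c['img'],None,fx=4,fy=4,interpolation=cv2.INTER_CUBIC)
    u=proj(c,[.5356,.1948,.2])[0]*4; x,y=int(u[0]),int(u[1]); out.append(im[y-300:y+240,x-200:x+200])
cv2.imwrite('pics/a2.png',np.hstack(out)); print(get_obs()['contact_force'])
```

```text
[ 0.96920999 -1.00912965 -0.59440281]
```

View pics/a2.png

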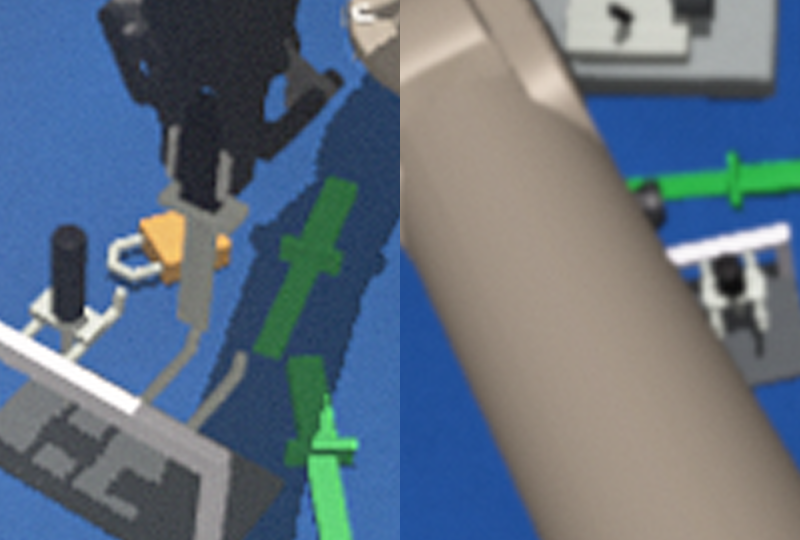

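Request:
carry_out(
  rows="31 8 0 0;31 8 0 0;0 0 0 0;0 0 -48 0;0 0 -49 0;0 0 0 0;0 0 0 0",
)

```text
t: 6.65
eef_pos: [0.6014, 0.2095, 0.1989]
tool_rot: [-0.0, 0.991, 0.133, 0.001]
contact_force: [0.2, -0.4, -0.1]
gripper_width: 0.276
grasp_force: 59.5
```

Request:
carry_out(
  rows="-8 -2 0 0;-8 -2 0 0;-14.4 -3.9 -1.3 0;-14 -3.8 -3.9 0;-13.1 -3.5 -6.3 0;-11.9 -3.2 -8.6 0;-10.2 -2.8 -10.6 0;0 0 0 0;0 0 0 0",
  force=25,
)

```text
t: 7.78
eef_pos: [0.5223, 0.1884, 0.1679]
tool_rot: [-0.0, 0.991, 0.133, 0.001]
contact_force: [2.6, -0.0, 4.8]
gripper_width: 0.272
grasp_force: 60.8
```

Run:
```python
from h import *
out=[]
for n in('scene',):
    c=read_camera(n); im=cv2.resize(c['img'],None,fx=4,fy=4,interpolation=cv2.INTER_CUBIC)
    u=proj(c,[.5356,.1948,.2])[0]*4; x,y=int(u[0]),int(u[1]); out.append(im[y-300:y+240,x-300:x+300])
cv2.imwrite('pics/a3.png',np.hstack(out)); print(get_obs()['contact_force'])
```

```text
[1.48971557 0.85860846 5.3585695 ]
```

View pics/a3.png

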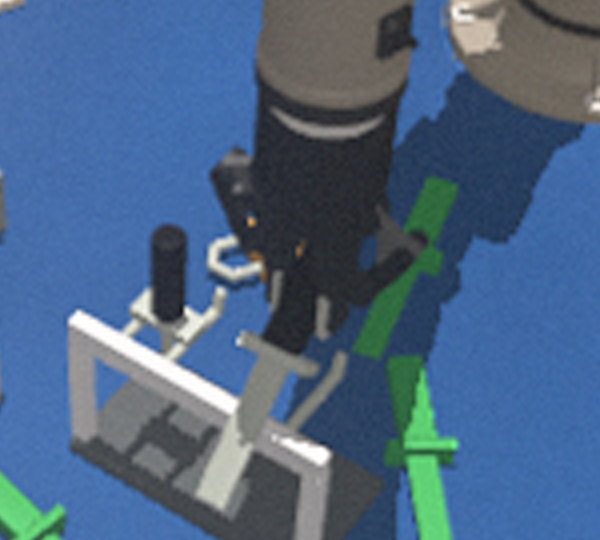

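```bash
cat > tilt.py <<'E'
from h import *
from scipy.spatial.transform import Rotation as R
def tilt(c,uvs):
    o=get_obs(); p=np.array(o['eef_pos']); q=o['tool_rot']; M=R.from_quat([*q[1:],q[0]]).as_matrix()
    n=M[:,1]; g=p-.019*M[:,2]; u=np.cross(n,[0,0,1.]); u/=np.linalg.norm(u)
    for uv in uvs:
        e,d=ray(c,uv); P=e+d*((g-e)@n)/(d@n); v=P-g
        print(P.round(4),'along',(v@u).round(4),'down',(-v[2]).round(4),'deg',np.degrees(np.arctan2(v@u,-v[2])).round(1),'len',np.linalg.norm(v).round(4))
E
python3 - <<'E'
from tilt import *
c=read_camera('scene'); u=(proj(c,[.5356,.1948,.2])[0]*4).astype(int)
tilt(c,[((u[0]-300+x)/4,(u[1]-300+y)/4) for x,y in[(216,505),(278,358),(283,310)]])
E
```

```text
[0.6123 0.213  0.0846] along -0.0933 down 0.102 deg -42.5 len 0.1382
[0.5522 0.1965 0.1625] along -0.031 down 0.0241 deg -52.2 len 0.0393
[0.5514 0.1963 0.2044] along -0.0302 down -0.0178 deg -120.5 len 0.035
```

Request:
carry_out(
  rows="0 0 20 0;0 0 40 0;0 0 40 0;0 0 0 0",
  force=120,
)

```text
t: 8.38
eef_pos: [0.522, 0.1883, 0.2689]
tool_rot: [-0.0, 0.991, 0.133, 0.001]
contact_force: [-0.3, 0.3, -1.5]
gripper_width: 0.265
grasp_force: 117.4
```

```bash
cat > safe.py <<'E'
from h import *
from scipy.optimize import minimize
P=np.array([(x,y,z) for x,z in((-70,0),(-70,38),(-55,58),(55,58),(55,0)) for y in(-75,75)])/1000.
def Wd(p):
    c,s=np.cos(p[2]),np.sin(p[2]); return np.c_[p[0]+c*P[:,0]-s*P[:,1],p[1]+s*P[:,0]+c*P[:,1],P[:,2]]
M={};C={}
for n in('scene','top'):
    C[n]=read_camera(n); r=outline_of(n,'safe') or outline_of(n,'cover')
    best=max(r,key=lambda a:a['confidence']) if r else None
    if best: print(n,[(round(a['confidence'],2),np.round(a['centre']).tolist(),int(a['pixels'].sum())) for a in r]); M[n]=cv2.resize(best['pixels'].astype(np.uint8),None,fx=4,fy=4,interpolation=cv2.INTER_NEAREST)
def cost(p,ns):
    p=np.array([.591,-.192,1.4486])+np.array(p)/[1000,1000,100]; s=0
    for n in ns:
        h=cv2.convexHull(((proj(C[n],Wd(p))*4+1.5)).astype(np.float32)); k=np.zeros_like(M[n])
        cv2.fillConvexPoly(k,np.round(h*16).astype(np.int32),1,shift=4); s+=(k!=M[n]).sum()/16
    return s
for ns in(list(M),)+tuple([n] for n in M):
    b=min((minimize(cost,x0,args=(ns,),method='Nelder-Mead',options=dict(initial_simplex=np.array(x0)+np.array([[0,0,0],[8,0,0],[0,8,0],[0,0,5]]))) for x0 in([0,0,0],[-4,-4,-3],[4,-3,3])),key=lambda r:r.fun)
    print(ns,(np.array([.591,-.192,1.4486])+b.x/[1000,1000,100]).round(4),round(b.fun,1),'cost0',cost([0,0,0],ns))
print(get_obs()['eef_pos'])
E
python3 safe.py
```

```text
scene [(0.59, [207.0, 168.0], 2010)]
top [(0.59, [325.0, 195.0], 1571), (0.57, [321.0, 194.0], 1958)]
['scene', 'top'] [ 0.5924 -0.1958  1.4522] 485.8 cost0 564.8125
['scene'] [ 0.5904 -0.1973  1.4425] 63.0 cost0 159.1875
['top'] [ 0.6035 -0.1829  1.422 ] 345.4 cost0 405.625
[0.52021679 0.18712358 0.2646873 ]
```

```bash
sed -i "s/key=lambda a:a\['confidence'\])/key=lambda a:a['pixels'].sum())/" safe.py; python3 safe.py
```

```text
scene [(0.68, [207.0, 166.0], 2078)]
top [(0.84, [325.0, 196.0], 1886)]
['scene', 'top'] [ 0.5926 -0.1915  1.4447] 289.8 cost0 315.8125
['scene'] [ 0.5902 -0.1972  1.4543] 57.6 cost0 159.8125
['top'] [ 0.5943 -0.1896  1.446 ] 67.8 cost0 156.0
[0.52091239 0.18760577 0.26549899]
```

Request:
carry_out(
  rows="0 0 45 0;5 -60 0 7.5;5 -60 0 7.5;5 -60 0 7.5;5 -60 0 7.5;5 -60 0 7.5;5 -60 0 7.5;5 -60 0 7.5;5 -60 0 7.5;5 -60 0 7.5",
)

```text
t: 10.02
eef_pos: [0.5664, -0.3539, 0.3111]
tool_rot: [-0.0, 0.749, 0.663, -0.0]
contact_force: [1.0, -0.8, -1.0]
gripper_width: 0.269
grasp_force: 117.5
```

Request:
carry_out(
  rows="3 -24 -40 0;0 0 -50 0;0 0 0 0;0 0 0 0",
)

```text
t: 10.52
eef_pos: [0.5705, -0.3759, 0.2233]
tool_rot: [0.001, 0.75, 0.662, 0.0]
contact_force: [-0.0, 0.3, -0.3]
gripper_width: 0.264
grasp_force: 117.8
```

```bash
cat > ov.py <<'E'
from h import *
import sys
def ov(fn,p,ctr,k=4,w=200,h=240,draw=True):
    out=[]
    for n in('scene','top'):
        c=read_camera(n); im=cv2.resize(c['img'],None,fx=k,fy=k,interpolation=cv2.INTER_CUBIC)
        if draw:
            a,b=np.cos(p[2]),np.sin(p[2])
            for y in(-.075,.075):
                pts=[(-.07,0),(-.07,.038),(-.055,.038),(-.055,.052),(-.055,.058),(.055,.058),(.055,0)]
                q=proj(c,[[p[0]+a*x-b*y,p[1]+b*x+a*y,z] for x,z in pts])*k+k/2-.5
                cv2.polylines(im,[np.round(q).astype(int)],False,(0,0,255),1)
        x,y=(proj(c,ctr)[0]*k).astype(int); x0,y0=max(x-w,0),max(y-h,0); print(n,x0,y0); o=im[y0:y0+2*h,x0:x0+2*w]
        out.append(cv2.copyMakeBorder(o,0,2*h-o.shape[0],0,2*w-o.shape[1],0))
    cv2.imwrite(fn,np.hstack(out))
E
python3 - <<'E'
from ov import *
ov('pics/a4.png',(.592,-.193,1.448),[.583,-.27,.1],k=5,h=290)
E
```

```text
scene 763 400
top 1556 678
```

View pics/a4.png

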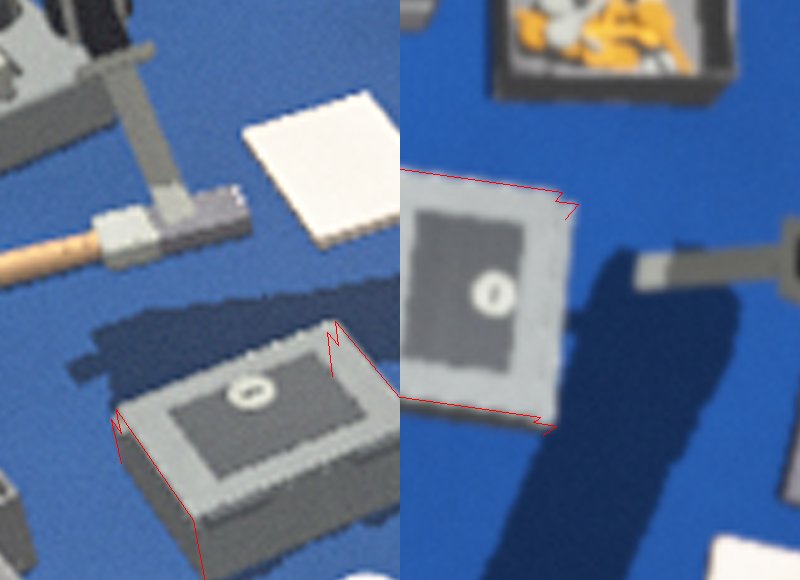

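Run:
```python
from tilt import *
c=read_camera('scene'); d=read_camera('top')
s=((763+176-2)/5,(400+217-2)/5); t=((1556+236-2)/5,(678+272-2)/5)
P,e=tri(c,s,d,t); print(P.round(4),e)
tilt(c,[s]); tilt(d,[t])
x=np.array([np.cos(1.448),np.sin(1.448)]); v=P[:2]-[.592,-.193]; print('safe frame x,y',v@x,v@[-x[1],x[0]])
```

```text
[ 0.5851 -0.2783  0.1529] 0.004514573189927739
[ 0.5818 -0.2898  0.1452] along -0.0871 down 0.0979 deg -41.6 len 0.131
[ 0.5834 -0.2767  0.1527] along -0.1003 down 0.0904 deg -48.0 len 0.135
safe frame x,y -0.08546764756437414 -0.003645356412722992
```

Request:
carry_out(
  rows="3.3 26.8 0 0;0 0 -48 0;0 0 -47 0;0 0 -5 0;0 0 0 0;0 0 0 0",
)

```text
t: 11.48
eef_pos: [0.5745, -0.3501, 0.1244]
tool_rot: [0.002, 0.75, 0.661, 0.001]
contact_force: [0.6, 0.1, -1.2]
gripper_width: 0.263
grasp_force: 117.9
```

Request:
carry_out(
  rows="0 0 -2.5 0;0 0 -2.5 0;0 0 0 0",
)

```text
t: 11.85
eef_pos: [0.5726, -0.3493, 0.1165]
tool_rot: [-0.0, 0.75, 0.661, -0.0]
contact_force: [-0.0, 0.4, -1.2]
gripper_width: 0.267
grasp_force: 117.9
```

Request:
carry_out(
  rows="0 0 -2 0;0 0 0 0",
)

```text
t: 12.1
eef_pos: [0.5729, -0.3497, 0.115]
tool_rot: [0.0, 0.75, 0.661, 0.0]
contact_force: [-0.2, -1.1, 2.1]
gripper_width: 0.264
grasp_force: 118.3
```

Request:
carry_out(
  rows="0 0 -1.5 0;0 0 0 0",
)

```text
t: 12.35
eef_pos: [0.573, -0.3503, 0.1142]
tool_rot: [0.001, 0.75, 0.661, -0.0]
contact_force: [-1.8, -1.9, 7.2]
gripper_width: 0.26
grasp_force: 118.9
```

Request:
carry_out(
  rows="0 0 5.5 0;1.5 12 0 0;0.5 4 0 0;0 0 0 0",
)

```text
t: 12.85
eef_pos: [0.5746, -0.3332, 0.1181]
tool_rot: [-0.0, 0.75, 0.662, -0.0]
contact_force: [0.7, -1.3, -3.7]
gripper_width: 0.264
grasp_force: 117.5
```

Request:
carry_out(
  rows="0.4 3 0 0;0 0 0 0",
)

```text
t: 13.1
eef_pos: [0.5746, -0.3321, 0.1184]
tool_rot: [0.001, 0.75, 0.661, -0.001]
contact_force: [0.2, -5.0, -4.1]
gripper_width: 0.264
grasp_force: 117.6
```

Request:
carry_out(
  rows="0.2 1.3 9.5 0;0.2 1.3 9.5 0;0.4 2.9 9.2 0;0.4 2.9 9.2 0;0.6 4.5 8.7 0;0.6 4.5 8.7 0;0 0 0 0",
)

```text
t: 13.98
eef_pos: [0.5771, -0.3152, 0.1742]
tool_rot: [0.001, 0.751, 0.661, -0.001]
contact_force: [0.2, -5.2, -2.2]
gripper_width: 0.262
grasp_force: 118.8
```

```bash
cat > cov.py <<'E'
from tilt import *
def cov():
    for n in('scene','top'):
        c=read_camera(n); best=[]
        r=place_of(n,'cover_lip')
        p=(.592,-.193,1.448); x=np.array([np.cos(p[2]),np.sin(p[2])])
        th=np.radians(np.arange(0,111)); xs=.055-.11*np.cos(th); L=proj(c,np.c_[p[0]+x[0]*xs,p[1]+x[1]*xs,.052+.11*np.sin(th)])
        for a in r:
            d=np.linalg.norm(L-a['centre'],axis=1); best.append((int(d.argmin()),round(d.min(),1),round(a['confidence'],2)))
        print(n,'lip angle,pxerr,conf',best)
E
python3 -c "
from cov import *
cov(); print(get_obs()['contact_force'])"
```

```text
scene lip angle,pxerr,conf [(41, np.float64(1.1), 0.59)]
top lip angle,pxerr,conf [(24, np.float64(0.7), 0.95)]
[ 0.29727046 -4.53620041 -1.79131971]
```

Request:
carry_out(
  rows="0.7 6 7.9 0;0.7 6 7.9 0;0.9 7.2 6.8 0;0.9 7.2 6.8 0;1 8.3 5.5 0;1 8.3 5.5 0;1.1 9.1 4 0;1.1 9.1 4 0;0 0 0 0",
)

```text
t: 15.3
eef_pos: [0.5852, -0.2501, 0.2222]
tool_rot: [-0.0, 0.749, 0.662, 0.0]
contact_force: [-1.4, -1.4, -3.0]
gripper_width: 0.264
grasp_force: 118.7
```

Request:
carry_out(
  rows="1.2 9.7 2.5 0;1.2 9.7 2.5 0;1.2 10 1 0;1.2 10 1 0;1.2 10 -0.8 0;1.2 10 -0.8 0;0 0 0 0",
)

```text
t: 16.18
eef_pos: [0.5917, -0.1979, 0.2294]
tool_rot: [0.003, 0.751, 0.66, -0.002]
contact_force: [-5.2, -15.8, 6.8]
gripper_width: 0.264
grasp_force: 120.1
```

```bash
python3 -c "
from cov import *
cov(); print(get_obs()['contact_force'])"
```

```text
scene lip angle,pxerr,conf [(104, np.float64(1.1), 0.74), (110, np.float64(73.7), 0.3)]
top lip angle,pxerr,conf [(105, np.float64(1.3), 0.73)]
[ -3.96978123 -13.9762596    7.89840173]
```

Request:
carry_out(
  rows="-3 -20 1 0;-5 -40 10 0;-4 -30 30 0;0 0 50 0;-11 47 0 -7.5;-11 47 0 -7.5;-11 47 0 -7.5;-11 47 0 -7.5;-11 47 0 -7.5;-11 47 0 -7.5",
)

```text
t: 17.62
eef_pos: [0.5134, 0.0033, 0.3182]
tool_rot: [-0.001, 0.946, 0.323, 0.0]
contact_force: [2.0, 0.9, -0.3]
gripper_width: 0.264
grasp_force: 119.0
```

Request:
carry_out(
  rows="-11 47 0 -7.5;-11 47 0 -7.5;-11 47 0 -7.5;0 0 0 0;0 0 0 0",
)

```text
t: 18.25
eef_pos: [0.4808, 0.1414, 0.3181]
tool_rot: [-0.0, 0.991, 0.134, -0.0]
contact_force: [-0.1, -1.2, -1.1]
gripper_width: 0.27
grasp_force: 119.0
```

```bash
python3 -c "
from cov import *
cov(); print(get_obs()['eef_pos'],get_obs()['tool_rot'])
for n in('scene','top'):
    c=read_camera(n); r=outline_of(n,'blade')
    g=np.array(get_obs()['eef_pos']); 
    ph=np.radians(np.arange(-10,70,10)); u=np.array([.9655,.2605])
    print(n,[(round(a['confidence'],2),np.round(a['centre']).tolist(),int(a['pixels'].sum())) for a in r])
    print(proj(c,np.c_[g[0]+u[0]*.136*np.sin(ph),g[1]+u[1]*.136*np.sin(ph),g[2]+.019-.136*np.cos(ph)]).round().tolist())
    for a in r[:2]:
        ys,xs=np.nonzero(a['pixels']); i=ys.argmax() if n=='scene' else ys.argmin(); print(xs.min(),xs.max(),ys.min(),ys.max(),'ext',xs[ys==ys[i]].mean(),ys[i])
"
```

```text
scene lip angle,pxerr,conf [(109, np.float64(0.3), 0.67)]
top lip angle,pxerr,conf [(106, np.float64(0.8), 0.94)]
[0.481403   0.13974524 0.3180959 ] [-1.02837882e-04  9.91200623e-01  1.32368008e-01 -1.56882217e-04]
scene [(0.95, [337.0, 237.0], 591), (0.89, [246.0, 254.0], 660), (0.87, [339.0, 184.0], 378), (0.66, [307.0, 145.0], 670)]
[[317.0, 166.0], [312.0, 172.0], [307.0, 177.0], [302.0, 181.0], [297.0, 183.0], [293.0, 184.0], [289.0, 183.0], [286.0, 181.0]]
332 349 209 265 ext 346.0 265
223 272 233 281 ext 268.5 281
top [(0.77, [236.0, 168.0], 208), (0.35, [237.0, 200.0], 620), (0.17, [399.0, 215.0], 546)]
[[215.0, 226.0], [214.0, 218.0], [212.0, 209.0], [210.0, 201.0], [208.0, 193.0], [206.0, 185.0], [203.0, 178.0], [201.0, 171.0]]
216 250 162 171 ext 246.5 162
220 248 179 219 ext 236.5 179
```

```bash
python3 -c "
from tilt import *
c=read_camera('scene'); r=outline_of('scene','blade')
for a in r:
    cx,cy=a['centre']
    if 285<cx<330 and 120<cy<175:
        ys,xs=np.nonzero(a['pixels']); m=ys>=ys.max()-2; print(a['confidence'],ys.min(),ys.max())
        for y in range(ys.min(),ys.max()+1,6): print(y,xs[ys==y].min(),xs[ys==y].max())
        tilt(c,[(xs[m].mean(),ys.max()-.5)])
"
```

```text
0.91 114 183
114 315 316
120 312 318
126 309 318
132 306 317
138 300 316
144 302 315
150 300 309
156 298 305
162 295 303
168 292 300
174 289 298
180 287 295
[0.5746 0.166  0.2469] along -0.0967 down 0.0903 deg -47.0 len 0.1323
```

Request:
carry_out(
  rows="-9.7 -2.6 0 0;0 0 -50 0;0 0 -50 0;0 0 -43 0;0 0 0 0;0 0 0 0",
  claw=0,
  force=25,
)

```text
t: 19.5
eef_pos: [0.4723, 0.1385, 0.1769]
tool_rot: [-0.0, 0.991, 0.133, 0.001]
contact_force: [-0.1, -0.4, -0.9]
gripper_width: 0.266
grasp_force: 119.0
```

Request:
carry_out(
  rows="16.4 4.4 0 0;16.4 4.4 0 0;6.9 1.8 6.3 0;6.9 1.8 6.3 0;0 0 0 0",
)

```text
t: 20.12
eef_pos: [0.5179, 0.1504, 0.1881]
tool_rot: [0.0, 0.991, 0.133, -0.0]
contact_force: [-4.5, -0.8, -4.2]
gripper_width: 0.267
grasp_force: 118.8
```

Request:
carry_out(
  rows="8 2.1 5 0;8 2.2 5 0;8.6 2.3 3.4 0;8.7 2.4 3.4 0;9.1 2.5 1.9 0;9.1 2.4 1.8 0;0 0 0 0",
)

```text
t: 21.0
eef_pos: [0.5699, 0.1644, 0.2088]
tool_rot: [0.0, 0.991, 0.133, -0.0]
contact_force: [-5.9, -1.3, -4.0]
gripper_width: 0.262
grasp_force: 117.2
```

Request:
carry_out(
  rows="5.3 1.4 0.6 0;5.3 1.5 0 0;0 0 0 0;0 0 0 0",
)

```text
t: 21.5
eef_pos: [0.5803, 0.1673, 0.2095]
tool_rot: [0.0, 0.991, 0.133, 0.0]
contact_force: [-6.0, -1.3, -4.2]
gripper_width: 0.263
grasp_force: 117.3
```

```bash
cat > m.py <<'E'
from tilt import *
o=get_obs(); g=np.array(o['eef_pos']); print(g.round(4),o['contact_force'].round(1))
u=np.array([.9655,.2605]); v=g[:2]-[.5505,.1495]; print('rack xy',v@u,v@[-u[1],u[0]])
c=read_camera('scene'); q=proj(c,g+[0,0,-.03])[0]
for n in('blade','scriber'):
  for a in outline_of('scene',n):
    if np.linalg.norm(a['centre']-q)<40:
        ys,xs=np.nonzero(a['pixels']); m=ys>=ys.max()-2; print(n,a['confidence'],np.round(a['centre']),ys.min(),ys.max(),[(y,int(xs[ys==y].min()),int(xs[ys==y].max())) for y in range(ys.min(),ys.max()+1,5) if (ys==y).any()])
        tilt(c,[(xs[m].mean(),ys.max()-.5)])
E
python3 m.py
```

```text
[0.5803 0.1673 0.2095] [-6.  -1.3 -4.2]
rack xy 0.033427314304702554 0.009414372197734104
blade 0.56 [289. 197.] 175 215 [(175, 285, 287), (180, 283, 288), (185, 284, 289), (190, 284, 288), (195, 280, 288), (200, 282, 296), (205, 285, 294), (210, 285, 291), (215, 287, 291)]
[0.5793 0.167  0.1391] along 0.0011 down 0.0894 deg 0.7 len 0.0894
scriber 0.55 [278. 193.] 179 205 [(179, 275, 275), (184, 273, 277), (189, 273, 277), (194, 271, 278), (199, 270, 278), (204, 276, 283)]
[0.6182 0.1776 0.2136] along -0.0393 down 0.0149 deg -69.2 len 0.042
```

Request:
carry_out(
  rows="-7.7 -2.1 0 0;0 0 40 0;0 0 42 0;-17 13.8 0 0;-17 13.8 0 0;0 0 0 0;0 0 0 0",
)

```text
t: 22.52
eef_pos: [0.5384, 0.1926, 0.2902]
tool_rot: [0.0, 0.991, 0.133, -0.0]
contact_force: [0.2, 0.4, -0.9]
gripper_width: 0.267
grasp_force: 117.6
```

```bash
python3 m.py
python3 - <<'E'
from ov import *
ov('pics/a5.png',None,[.539,.193,.19],k=5,h=290,draw=False)
E
```

```text
[0.5384 0.1926 0.2902] [ 0.2  0.4 -0.9]
rack xy -0.0005058456775799032 0.04474256256856186
blade 0.55 [311. 174.] 146 201 [(146, 310, 311), (151, 308, 313), (156, 307, 315), (161, 306, 314), (166, 305, 313), (171, 301, 315), (176, 306, 320), (181, 307, 315), (186, 307, 314), (191, 307, 313), (196, 307, 312), (201, 309, 311)]
[0.5345 0.1909 0.179 ] along 0.0045 down 0.1303 deg 2.0 len 0.1304
blade 0.55 [336. 185.] 165 208 [(165, 343, 346), (170, 340, 348), (175, 338, 346), (180, 331, 344), (185, 332, 345), (190, 331, 339), (195, 329, 336), (200, 327, 334), (205, 325, 331)]
[0.4272 0.1616 0.0483] along 0.1157 down 0.261 deg 23.9 len 0.2855
scriber 0.68 [280. 193.] 176 207 [(176, 276, 279), (181, 273, 282), (186, 273, 281), (191, 272, 281), (196, 268, 282), (201, 272, 286), (206, 276, 282)]
[0.6626 0.2258 0.2822] along -0.1283 down 0.0271 deg -78.1 len 0.1311
scene 1346 704
top 782 698
```

View pics/a5.png

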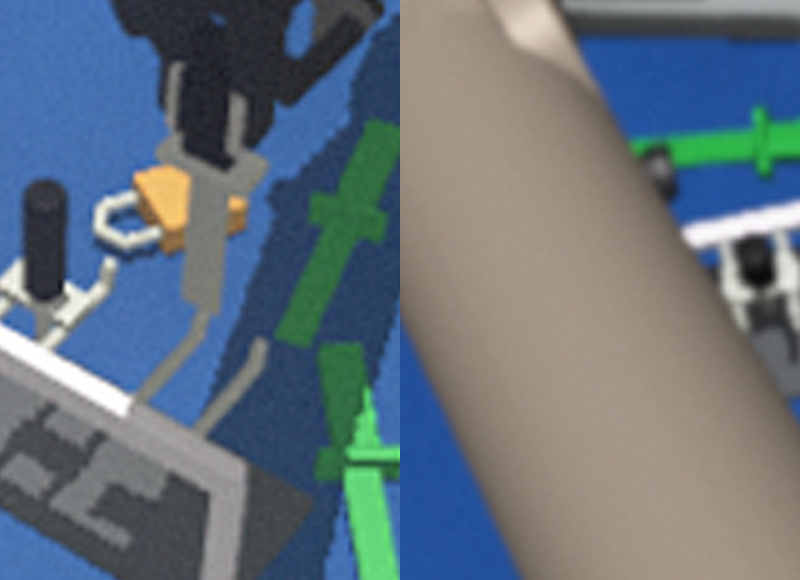

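Request:
carry_out(
  rows="0 0 -30 0;0 0 -30 0;0 0 -30 0;0 0 -30 0;0 0 -14 0;0 0 0 0",
)

```text
t: 23.52
eef_pos: [0.538, 0.1929, 0.1562]
tool_rot: [-0.0, 0.991, 0.133, -0.001]
contact_force: [-0.6, 1.3, -1.4]
gripper_width: 0.261
grasp_force: 117.7
```

Request:
carry_out(
  rows="0 0 -4 0;0 0 -3 0;0 0 0 0",
)

```text
t: 23.9
eef_pos: [0.539, 0.1931, 0.1503]
tool_rot: [-0.0, 0.991, 0.133, 0.001]
contact_force: [0.6, 2.3, -1.6]
gripper_width: 0.257
grasp_force: 117.7
```

Request:
carry_out(
  rows="0 0 -3 0;0 0 0 0",
)

```text
t: 24.15
eef_pos: [0.5389, 0.193, 0.1473]
tool_rot: [-0.0, 0.991, 0.133, 0.0]
contact_force: [-0.6, 2.0, 1.1]
gripper_width: 0.264
grasp_force: 118.5
```

Request:
carry_out(
  rows="0 0 -2 0;0 0 0 0",
)

```text
t: 24.4
eef_pos: [0.539, 0.1931, 0.1471]
tool_rot: [0.0, 0.991, 0.133, 0.001]
contact_force: [-5.6, -0.2, 16.4]
gripper_width: 0.268
grasp_force: 120.5
```

Request:
carry_out(
  rows="0 0 1.5 0;0 0 0 0",
)

```text
t: 24.65
eef_pos: [0.5389, 0.1931, 0.1472]
tool_rot: [-0.0, 0.991, 0.133, 0.001]
contact_force: [-1.3, 1.1, 7.1]
gripper_width: 0.263
grasp_force: 118.3
```

Request:
carry_out(
  rows="0 0 0 0;0 0 0 0;0 0 0 0;0 0 0 0;0 0 0 0",
  claw=50,
)

```text
t: 25.28
eef_pos: [0.5385, 0.1927, 0.1463]
tool_rot: [0.0, 0.991, 0.133, -0.0]
contact_force: [-0.8, -0.1, -0.1]
gripper_width: 0.588
grasp_force: 0.0
```

Request:
carry_out(
  rows="0 0 20 0;0 0 40 0;0 0 50 0;0 0 50 0;0 -55 30 0;0 -60 0 0;0 -60 0 0;0 -60 0 0;0 0 0 0;0 0 0 0",
)

```text
t: 26.52
eef_pos: [0.5384, -0.0414, 0.3363]
tool_rot: [-0.0, 0.991, 0.133, 0.0]
contact_force: [-0.7, 0.7, 0.2]
gripper_width: 0.586
grasp_force: 0.0
```

Run:
```python
from cov import *
cov()
C={n:read_camera(n) for n in('scene','top')}
for t in('blade','scriber'):
    for n in C:
        e=proj(C[n],[[.539,.193,.125],[.5625,.106,.125]]).round(1).tolist()
        print(t,n,e,[(np.round(a['centre'],1).tolist(),round(a['confidence'],2)) for a in place_of(n,t)])
    for a in outline_of('scene',t):
        ys,xs=np.nonzero(a['pixels']); print(' ',np.round(a['centre']).tolist(),xs.min(),xs.max(),ys.min(),ys.max())
a=cv2.resize(C['scene']['img'][165:270,245:335],None,fx=5,fy=5); cv2.imwrite('pics/f.png',a)
b=cv2.imread('pics/c1.png'); d=cv2.absdiff(a,b)[:,:].max(2); print('diff vs start, handle region blade',d[140:265,295:360].mean(),'scriber',d[55:185,140:195].mean())
print(get_obs()['t'],get_obs()['eef_pos'])
```

```text
scene lip angle,pxerr,conf [(102, np.float64(1.4), 0.6)]
top lip angle,pxerr,conf []
blade scene [[307.6, 216.5], [277.5, 200.6]] [([246.9, 255.7], 0.96), ([338.5, 184.5], 0.74), ([306.2, 213.3], 0.65), ([340.6, 237.4], 0.57)]
blade top [[200.0, 202.3], [229.2, 195.4]] [([231.0, 168.4], 0.89), ([229.4, 281.4], 0.74), ([192.0, 238.9], 0.68), ([200.2, 203.5], 0.5), ([228.1, 195.7], 0.48), ([228.0, 195.3], 0.42)]
  [246.0, 254.0] 223 272 233 281
  [336.0, 184.0] 325 349 165 208
  [340.0, 235.0] 331 350 209 265
  [289.0, 235.0] 253 331 193 265
  [214.0, 168.0] 191 239 147 183
scriber scene [[307.6, 216.5], [277.5, 200.6]] [([278.8, 198.7], 0.82)]
scriber top [[200.0, 202.3], [229.2, 195.4]] [([229.0, 195.6], 0.63)]
  [281.0, 192.0] 268 287 176 207
  [306.0, 183.0] 287 317 171 190
diff vs start, handle region blade 19.951138461538463 scriber 13.05006993006993
27.125 [ 0.53849244 -0.0420099   0.33633591]
```

Run:
```python
from h import *
b=cv2.resize(cv2.imread('pics/c1.png'),(90,105),interpolation=cv2.INTER_AREA); a=read_camera('scene')['img'][165:270,245:335]
for n,im in(('start',b),('now',a)):
    for nm,(x0,x1,y0,y1) in dict(blade=(57,74,24,56),scr=(26,40,9,38)).items():
        m=im[y0:y1,x0:x1].max(2)<70; ys,xs=np.nonzero(m); print(n,nm,m.sum(),xs.mean().round(2)+x0,ys.mean().round(2)+y0,ys.min()+y0,ys.max()+y0,'slope',np.polyfit(ys,xs,1)[0].round(3))
```

```text
start blade 223 64.35 39.86 28 52 slope -0.048
start scr 152 32.99 23.72 12 35 slope 0.002
now blade 224 63.66 38.54 26 51 slope -0.049
now scr 174 32.91 23.33 12 35 slope -0.013
```

Run:
```python
from h import *
a0=cv2.resize(cv2.imread('pics/top0.png'),(512,384),interpolation=cv2.INTER_AREA); a1=read_camera('top')['img']
for n,im in(('start',a0),('now',a1)):
    for nm,(x0,x1,y0,y1) in dict(blade=(188,206,191,206),scr=(220,236,184,199)).items():
        m=im[y0:y1,x0:x1].max(2)<50; ys,xs=np.nonzero(m); print(n,nm,m.sum(),(xs.mean()+x0).round(2),(ys.mean()+y0).round(2),xs.min()+x0,xs.max()+x0,ys.min()+y0,ys.max()+y0)
c=read_camera('scene');d=read_camera('top')
for P in([0,0,0],[0,0,.004],[-.004,-.001,0],[.0015,-.0015,0]):
    q=np.array([.539,.193,.165])+P; print(P,(proj(c,q)-proj(c,[.539,.193,.165])).round(2),(proj(d,q)-proj(d,[.539,.193,.165])).round(2))
```

```text
start blade 55 196.31 198.73 192 200 195 202
start scr 34 227.18 192.32 224 230 188 196
now blade 60 197.63 199.4 193 202 196 203
now scr 39 227.26 192.21 224 230 188 196
[0, 0, 0] [[0. 0.]] [[0. 0.]]
[0, 0, 0.004] [[ 0.11 -1.1 ]] [[-0.22 -0.29]]
[-0.004, -0.001, 0] [[ 0.94 -1.04]] [[0.26 1.36]]
[0.0015, -0.0015, 0] [[-0.89 -0.06]] [[ 0.55 -0.49]]
```

```bash
python3 -c "
from station import *
print(hand_in())"
```

```text
the job is handed in; nothing more can be done
None
```

The cover stands open at about 1.8 rad and the blade hangs upright on its original fork, about 4 mm from where it started; the job is handed in, but no verdict came back. The three green look-alikes, standing at the start, were found fallen over when I next looked after the first move, and I don't know whether the arm caused it.

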